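# Zero the specimen gauging stand with its setting block

### The arm

A 6-joint arm with a two-finger parallel gripper is mounted at the origin on a cart in front of the work surface, level with it; the furniture and walls round the work are solid. World frame = base frame: x ahead of the robot, y to its left, z up, the work surface at z = 0. Lengths are in m, angles in rad, forces in N, time in s.
With the tool pointing down it reaches from about 0.3 to 0.775 m from the base axis. Payload 14.6 kg.
Tool frame: the origin (TCP) lies on the centre line of the jaws, within the pads' length; the fingertips stand 17 mm ahead of it and the grasp point (between the pads) lies 2 mm behind it; z points along the fingers, x is the direction in which the jaws open and shut, and the axes are right-handed (so a half turn about z gives the same grasp; the last joint's range is limited). The gripper opens to 94 mm and grips with 3 to 60 N. Pads are 16 mm wide; open, the fingers measure 119 mm over their backs; the gripper's body (75 mm by 177 mm) begins 78 mm behind the grasp point.
Start: joints at [1.237, 0.3, 1.521, -0, 1.321, -0.067], TCP at [0.145, 0.531, 0.222] pointing down, gripper open.
Joint ranges: [-3.03, 3.03], [-0.79, 2.21], [0.23, 2.52], [-1.04, 4.18], [0, 3.07], [-2.55, 2.55]. Speed limits (rad/s): [2.22, 2.22, 2.57, 3.14, 3.14, 3.14].

### API

Orientations are given as [roll, pitch, yaw] about the fixed x, y, z axes, in that order (R = Rz(yaw) Ry(pitch) Rx(roll)).
In Python, from station import ctrl gives the robot as it stands. The module is installed in compiled form; this text tells all that it offers.
- The arm moves only by the tool drive_tool, never from a script. Its argument "increments" is a list of rows, each a list of 3 entries, a list of its own where there are three numbers: the turn, a rotation vector about the tool's x, y, z in degrees, then the shift along the tool's x, y, z in mm, then the opening, from 0 (shut) to 1 (fully open). In form: [[[ax, ay, az], [dx, dy, dz], hand], ...]. A call has 1 to 20 rows; each row shifts and turns the commanded pose from where the row before left it, along the tool's axes as they then stand; what a row does not reach is not made up. A row lasts 1/8 s, in which the tool goes at most 62.5 mm and 10.7 degrees, less where a joint would pass 70% of its speed; a pose out of reach is approached as far as the arm can. A call with a gripper value outside its range is refused whole. The fingers move at their own pace and stop on an object; "squeeze" is the grip in N (left out, the last holds). Time passes only in rows, so rows that do not move let the fingers close. It gives the time, the measured TCP pose, the force and the opening at its end, in the units of the state.
- ctrl.get_obs(): the state, without advancing time (a new reading comes with each control period).
- ctrl.camera(name): name is "side" or "top"; returns the picture (400x640x3 uint8, red, green, blue); there is no depth.
- ctrl.calibration(name): a dict with "fx", "fy", "cx", "cy" (pixels), "rvec" (rotation vector, rad) and "tvec" (3), from world to camera coordinates, as OpenCV has them. Camera axes: x right, y down, z forward; pixel columns grow to the right and rows downward; lengths in m; the calibration is good to about 2 mm. A picture is of the moment at which its call begins. calibration takes no time and is no camera call.
- ctrl.hand_in(): hands the job in, once; it reports no verdict.
The state is a dict: "time_s": time; "qpos": joint angles; "joint_vel": joint speeds; "tau": joint torques, N m; "ee_pos": TCP position; "eef_rot": TCP orientation; "force": force on the tool from outside, world axes, zero at the start; "moment": the same for the moment, N m; "grip_width": finger opening in m.
Only numpy, scipy, OpenCV 4.12 (cv2) and the standard library are available. Lean on these libraries where they do the work, as an engineer would, in place of code of your own. Each camera call takes 0.05 s, during which the arm holds its last target.

### The job

Get the gauging stand ready for zeroing: first turn its selector knob clockwise to the green dot, then seat the aluminium setting block on the stand's table, flat, with its sides flush against both steel fences at once. Press it into that corner firmly but without ramming it, and finish while still holding it pressed there. Leave the other things on the bench alone.

Things in the scene. Friction and masses are not known exactly. Their poses are not given: they have to be found in the camera images.
- stand: fixed gauging stand: grey base plate 160 (x) x 260 (y) x 10 mm thick with, on its +y half, a bare table carrying two steel fences, and on its -y half a white control pod (120 x 86 mm, top 50 mm above the bench) with the selector knob. Origin: centre of the base plate's underside, on the bench; its +x points away from the robot and +y to the left when its yaw is 0. It does not move, but its place and yaw differ from run to run.
- stand_corner (a point): point on the table's surface (10 mm above the bench) where the inner faces of the two fences would meet; axes as the stand's. The table lies towards -x and -y of it. It is 55 mm in x and 100 mm in y from the stand's origin; the pod's near side is 141 mm in -y of it.
- fence_far: fixed steel fence along the stand's y, 105 mm long, 14 mm thick, rising 26 mm above the table; origin at the centre of its underside; its inner face looks to the stand's -x and spans 9 to 114 mm in -y of stand_corner.
- fence_left: fixed steel fence along the stand's x, 100 mm long, 14 mm thick, rising 26 mm above the table; origin at the centre of its underside; its inner face looks to the stand's -y and spans 14 to 114 mm in -x of stand_corner. Both fences are rigid.
- selector (a joint): angle of the black selector knob on the pod, rad, growing clockwise seen from above. Detents at 0 (white dot, left), 0.70 (yellow dot, ahead) and 1.40 (green dot, right); stops just beyond 0 and 1.40. It clicks to the nearest detent when let go and takes about 0.05 N m to turn; it starts on the white or the yellow one.
- selector_grip (a point): point on the knob's vertical axis at mid height of its grip bar, 69 mm above the bench. The bar is 40 mm long, 10 mm thick and stands from 57 to 79 mm above the bench on a 42 mm disc; the point's x axis runs along the bar to its white pointer line and turns with the knob; at joint value 0.7 it is parallel to the stand's x.
- setting_block: loose aluminium block 40 (x) x 60 (y) x 60 (z) mm, 0.36 kg (may vary by a fifth), with two dark dots on its top, standing upright on the bench; origin at the centre of its underside. Any of its upright sides may go against the fences.
- vial_brown: loose bystander: small glass vial with brown contents and a black cap, 25 mm wide, 53 mm tall; origin at the centre of its underside
- tape_roll: loose bystander: roll of masking tape lying flat, 66 mm wide, 19 mm tall; origin at the centre of its underside
- beaker_small: loose bystander: small clear beaker, 46 mm wide, 58 mm tall; origin at the centre of its underside
- cube_a: loose bystander: grey mortar test cube, 28 mm; origin at the centre of its underside
- cube_b: loose bystander: a second grey mortar test cube, 28 mm; origin at the centre of its underside

How it is judged:
On the way, in this order (a step that is already met when the one before it is completed fails the run):
1. the selector is turned to the green dot before the block is on the stand (value of joint selector above 1.25 rad and horizontal distance between setting_block and stand_corner above 0.08 m), for 0.2 s.
2. the block touches both fences, standing on the table (contact force between setting_block and fence_far above 1 N and contact force between setting_block and fence_left above 1 N and z of setting_block in the frame of stand_corner below 0.004 m), for 0.2 s.
At the end, for the whole second after the job is handed in: the selector stands at the green dot (joint above 1.25); the block stands on the table within 4 mm in height, upright within 0.06 rad and square to the fences within 0.05 rad, in the corner, pressing each fence with more than 1 N, at rest (under 20 mm/s) and held by the fingers with more than 1 N (all of step 2 and value of joint selector above 1.25 rad and contact force between the fingers and setting_block above 1 N and angle between setting_block's own z axis and vertical below 0.06 rad and (angle between the x axis of setting_block and the x axis of stand, either way round below 0.05 rad or angle between the x axis of setting_block and the y axis of stand, either way round below 0.05 rad) and z of setting_block in the frame of stand_corner above -0.004 m and x of setting_block in the frame of stand_corner between -0.034 and -0.017 m and y of setting_block in the frame of stand_corner between -0.034 and -0.017 m and linear speed of setting_block below 0.02 m/s); the arm keeps its last pose, push and grip.
It fails at once if the block is rammed against a fence with more than 60 N (contact force between setting_block and fence_far above 60 N or contact force between setting_block and fence_left above 60 N).
It fails at once if a bystander is moved by more than 30 mm (distance of any of vial_brown, tape_roll, beaker_small, cube_a, cube_b from where it was at the start of the episode above 0.03 m).
It also fails if it takes over 72 s, if anything falls off the work surface, if the arm or the gripper's body presses on something with over 40 N, if the wrist force passes 120 N, or if a joint passes its speed limit or range.

## Working session

There is one attempt and no reset: what is moved stays moved. The work goes in short steps, Python scripts to look and compute and a tool call to move; the robot and the scene stay as the last step left them, time stands still between calls to the robot, and variables do not carry over. Pictures are saved under pics/ and viewed, and the job is handed in when it is done.

Besides the shell and the picture viewer there is one more tool, called after "Call:" as name(argument=value, ...), one argument or row to a line, values as JSON. drive_tool: Moves the arm, as the interface text tells. Its arguments: {"type":"object","properties":{"increments":{"type":"array"},"squeeze":{"type":"number"}},"required":["increments"]}

```bash
mkdir -p pics; python3 - <<'E'
from station import ctrl
import cv2
for n in("side","top"):
    cv2.imwrite(f"pics/{n}0.png",ctrl.camera(n)[:,:,::-1]); print(n,ctrl.calibration(n))
print(ctrl.get_obs())
E
```

```text
side {'fx': 421.72936083778353, 'fy': 421.72936083778353, 'cx': 312.36113038589883, 'cy': 198.78844566123678, 'rvec': array([ 0.53695914, -2.37832005,  1.55325178]), 'tvec': array([0.45103103, 0.14518075, 1.08822105])}
top {'fx': 467.7156984785795, 'fy': 467.7156984785795, 'cx': 315.5159331765208, 'cy': 198.36046110147433, 'rvec': array([ 2.12945664, -2.17042334,  0.17264345]), 'tvec': array([0.03903722, 0.48520851, 1.43630316])}
{'time_s': 0.1, 'qpos': array([ 1.23738600e+00,  3.00381470e-01,  1.52151172e+00,  1.47195935e-05,
        1.32068594e+00, -6.65731421e-02]), 'joint_vel': array([ 0.00158916, -0.0022267 , -0.00471786,  0.00166382,  0.00029437,
       -0.00084782]), 'tau': array([-8.79499948e-04, -5.32643759e+01, -3.53282619e+01,  7.08722323e-02,
        2.33949552e-02, -7.68922837e-05]), 'ee_pos': array([0.14494065, 0.53033885, 0.22196482]), 'eef_rot': array([-3.14151280e+00,  9.83340920e-04,  1.30395553e+00]), 'force': array([ 0.1513714 , -0.30836344,  0.54887368]), 'moment': array([-0.03199727,  0.00908689,  0.04839376]), 'grip_width': 0.09413789156467335}
```

View pics/side0.png

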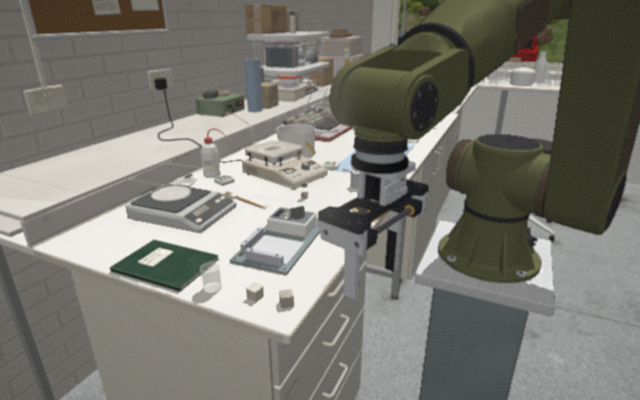

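View pics/top0.png

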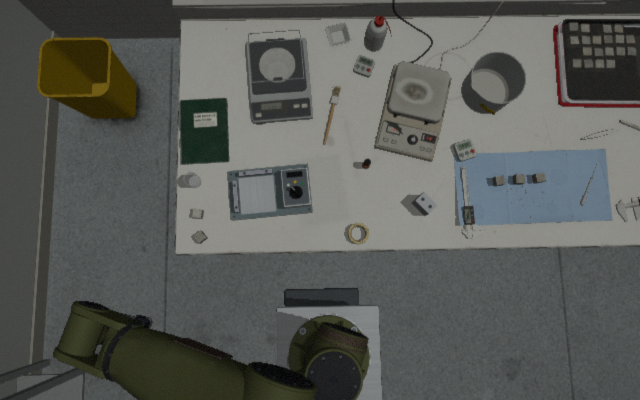

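The top view has the stand at about (270,191), the knob at (295,189), the block with two dots at (423,204), the vial at (365,163), the tape at (357,233), the beaker at (190,181) and cubes at (196,213) and (199,237). I'll enlarge the stand and the block.

```bash
python3 - <<'E'
import cv2,numpy as np
t=cv2.imread("pics/top0.png")
a=cv2.resize(t[155:225,220:320],None,fx=7,fy=7,interpolation=cv2.INTER_CUBIC)
cv2.imwrite("pics/c_stand.png",a)
b=cv2.resize(t[180:225,395:450],None,fx=12,fy=12,interpolation=cv2.INTER_CUBIC)
cv2.imwrite("pics/c_block.png",b)
s=cv2.imread("pics/side0.png")
cv2.imwrite("pics/c_side.png",cv2.resize(s[195:275,225:330],None,fx=7,fy=7,interpolation=cv2.INTER_CUBIC))
E
```

```text
(no output)
```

View pics/c_stand.png

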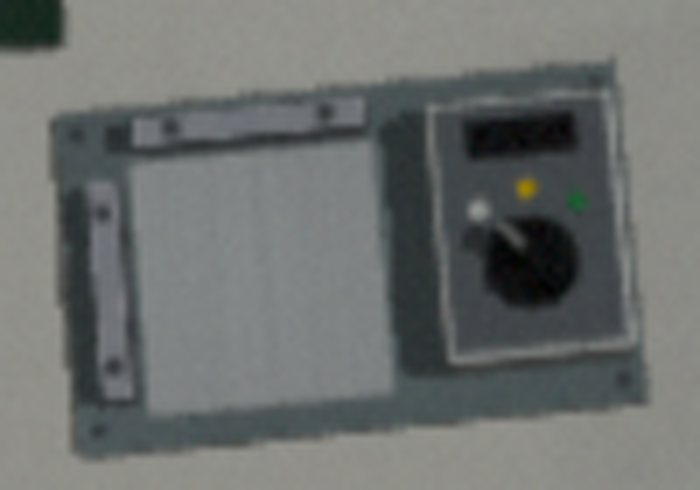

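View pics/c_block.png

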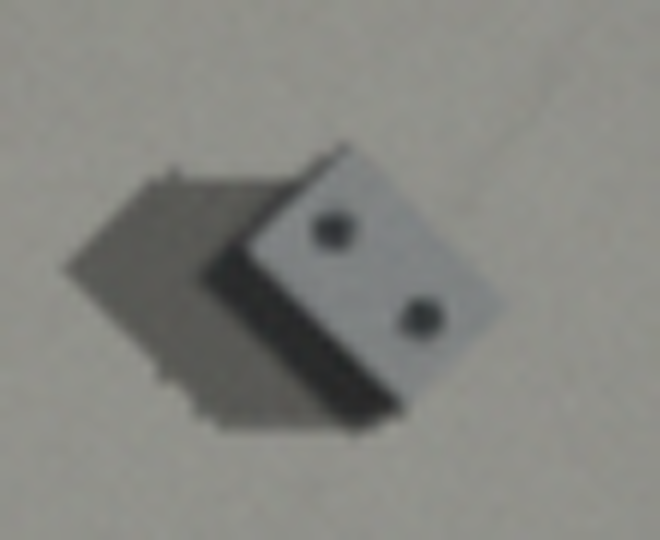

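View pics/c_side.png

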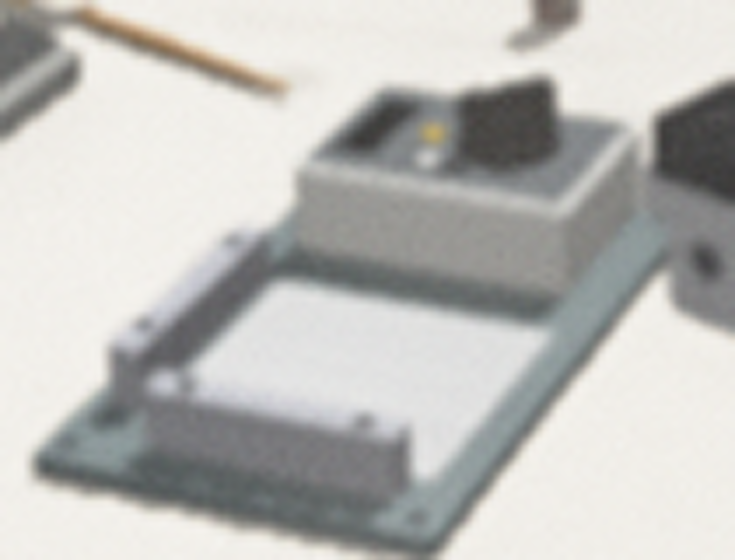

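```bash
cat > h.py <<'E'
import cv2,numpy as np
from station import ctrl
from scipy.optimize import least_squares
def cal(n):
    c=ctrl.calibration(n);K=np.array([[c['fx'],0,c['cx']],[0,c['fy'],c['cy']],[0,0,1]])
    return K,np.array(c['rvec'],float),np.array(c['tvec'],float)
def proj(n,P):
    K,r,t=cal(n);return cv2.projectPoints(np.asarray(P,float).reshape(-1,3),r,t,K,None)[0].reshape(-1,2)
def ray(n,uv,z):
    K,r,t=cal(n);R=cv2.Rodrigues(r)[0];C=-R.T@t
    d=(R.T@np.linalg.inv(K)@np.c_[np.asarray(uv,float).reshape(-1,2),np.ones(np.size(uv)//2)].T).T
    return C+d*((z-C[2])/d[:,2])[:,None]
def crop(p,f,ox,oy): return (np.asarray(p,float)+.5)/f-.5+[ox,oy]
def S2W(s,P): 
    P=np.asarray(P,float).reshape(-1,3);c,q=np.cos(s[2]),np.sin(s[2])
    return np.c_[s[0]+c*P[:,0]-q*P[:,1],s[1]+q*P[:,0]+c*P[:,1],P[:,2]]
E
python3 - <<'E'
from h import *
for n in("top","side"):
    K,r,t=cal(n);R=cv2.Rodrigues(r)[0];print(n,"cam at",(-R.T@t).round(3))
M=[(80,130,10),(80,-130,10),(-80,-130,10),(-80,130,10),(69,91,36),(69,-14,36),(55,-14,36),(55,91,36),
 (41,114,36),(41,100,36),(-59,100,36),(-59,114,36),(60,-41,50),(60,-127,50),(-60,-127,50),(-60,-41,50)]
U=[(52,115),(614,62),(648,402),(77,457),(132,120),(363,97),(366,127),(135,148),(86,183),(115,180),(132,398),(103,402),(430,103),(612,92),(636,348),(453,362)]
M=np.array(M)/1000.;U=crop(U,7,220,155)
f=lambda s:(proj("top",S2W(s,M))-U).ravel()
x0=np.r_[ray("top",U[:4],.01).mean(0)[:2],0]
o=least_squares(f,x0,loss='soft_l1');s=o.x;print("stand",s.round(4),"res px",f(s).reshape(-1,2).round(2).tolist())
# side-view check
Ms=[(80,130,10),(-80,130,10),(69,91,36),(69,-14,36),(41,114,36),(-59,114,36),(-59,100,36),(60,-41,50),(-60,-41,50),(-60,-127,50)]
print("side crop pred",((proj("side",S2W(s,np.array(Ms)/1e3))-[225,195]+.5)*7-.5).round(0).tolist())
k=crop([(532,262)],7,220,155)
for z in(.05,.057,.068,.079):
    w=ray("top",k,z)[0];c,q=np.cos(s[2]),np.sin(s[2]);d=w[:2]-s[:2]
    print("knob z",z,w.round(4),"in stand",c*d[0]+q*d[1],-q*d[0]+c*d[1])
dots=ray("top",crop([(479,210),(526,188),(576,201)],7,220,155),.05);d=dots[:,:2]-s[:2]
print("dots in stand",np.c_[c*d[:,0]+q*d[:,1],-q*d[:,0]+c*d[:,1]].round(4).tolist())
B=crop([(346,145),(505,303),(403,408),(248,245)],12,395,180)
w=ray("top",B,.06);print("block top",w.round(4).tolist(),w.mean(0),[np.linalg.norm(w[i]-w[i-1]).round(4) for i in range(4)])
e=w[1]-w[0]+w[2]-w[3];print("long axis ang",np.degrees(np.arctan2(e[1],e[0])));e=w[0]-w[3]+w[1]-w[2];print("short",np.degrees(np.arctan2(e[1],e[0])))
D=ray("top",crop([(334,232),(422,318)],12,395,180),.06);print("dots",D,D.mean(0),np.degrees(np.arctan2(*(D[1]-D[0])[[1,0]])))
for nm,p,z in[("vial",(365,163),.05),("tape",(357,233),.019),("beaker",(190,181),.05)]:print(nm,ray("top",[p],z)[0].round(3))
E
```

```text
top cam at [0.269 0.05  1.492]
side cam at [-0.005  1.04   0.572]
stand [0.5149 0.1763 0.0777] res px [[0.31, -0.16], [0.29, -0.07], [0.2, 0.2], [0.26, 0.16], [-0.01, -0.32], [0.04, -0.12], [-0.01, -0.1], [-0.11, -0.0], [-0.07, 0.01], [0.22, 0.02], [0.11, 0.17], [-0.22, 0.03], [-1.09, 0.07], [0.15, -0.9], [0.38, 0.13], [-1.04, 0.76]]
side crop pred [[27.0, 451.0], [433.0, 539.0], [104.0, 343.0], [239.0, 219.0], [139.0, 387.0], [394.0, 439.0], [411.0, 419.0], [289.0, 163.0], [566.0, 210.0], [644.0, 121.0]]
knob z 0.05 [0.505  0.0918 0.05  ] in stand -0.016511339996255522 -0.08340216813094149
knob z 0.057 [0.5038 0.0916 0.057 ] in stand -0.01767045606203517 -0.08351710979372412
knob z 0.068 [0.502  0.0913 0.068 ] in stand -0.01949192416540321 -0.08369773240666828
knob z 0.079 [0.5002 0.091  0.079 ] in stand -0.02131339226877136 -0.08387835501961242
dots in stand [[0.0092, -0.062], [0.0172, -0.0838], [0.0091, -0.1055]]
block top [[0.4973, -0.3057, 0.06], [0.4553, -0.3446, 0.06], [0.4285, -0.3167, 0.06], [0.4716, -0.2789, 0.06]] [ 0.46317803 -0.31145099  0.06      ] [np.float64(0.0371), np.float64(0.0573), np.float64(0.0387), np.float64(0.0573)]
long axis ang -137.97756349623947
short -46.20087508813428
dots [[ 0.47459506 -0.30133217  0.06      ]
 [ 0.45176883 -0.32288472  0.06      ]] [ 0.46318195 -0.31210844  0.06      ] -136.6439378860592
vial [ 0.594 -0.128  0.05 ]
tape [ 0.376 -0.099  0.019]
beaker [0.546 0.421 0.05 ]
```

The stand fits with about 0.3 px residual on its edges, at (0.515, 0.176) with yaw 0.078. From the dots, the knob axis is at (0.505, 0.0915), it is on white and the bar points along 44.6°. The block's top is 39×57 mm as measured, centred at (0.463, -0.312). I'll move over the knob.

Call:
drive_tool(
  increments=[
    [[0,0,0],[-14,19,0],0.45],
    [[0,0,0],[-27,38,0],0.45],
    [[0,0,0],[-27,38,0],0.45],
    [[0,0,0],[-27,38,0],0.45],
    [[0,0,0],[-27,38,0],0.45],
    [[0,0,0],[-27,38,0],0.45],
    [[0,0,0],[-27,38,0],0.45],
    [[0,0,0],[-27,38,0],0.45],
    [[0,0,0],[-27,38,0],0.45],
    [[0,0,0],[-27,38,0],0.45],
    [[0,0,0],[-27,38,0],0.45],
    [[0,0,0],[-27,38,0],0.45],
    [[0,0,0],[-16,24,0],0.45],
    [[0,0,-10],[0,0,0],0.45],
    [[0,0,-10],[0,0,0],0.45],
    [[0,0,-10],[0,0,0],0.45],
    [[0,0,-10],[0,0,0],0.45],
    [[0,0,-10],[0,0,0],0.45],
    [[0,0,-9],[0,0,0],0.45],
    [[0,0,0],[0,0,0],0.45],
  ],
  squeeze=15,
)

```text
time_s: 2.6
ee_pos: [0.5034, 0.0936, 0.2222]
eef_rot: [-3.141, -0.0, 2.333]
force: [0.2, -0.1, -0.4]
grip_width: 0.0419
```

```bash
cat >> h.py <<'E'
def delta(xyz,yaw):
    "tool-frame shift (mm) with present axes, and tool z turn (deg) to reach xyz,yaw(deg)"
    from scipy.spatial.transform import Rotation as Ro
    o=ctrl.get_obs();R=Ro.from_euler('xyz',o['eef_rot']).as_matrix()
    d=R.T@(np.array(xyz)-o['ee_pos'])*1000
    print("t",round(o['time_s'],2),"pos",o['ee_pos'].round(4),"rpy deg",np.degrees(o['eef_rot']).round(2),"F",o['force'].round(1),"w",round(o['grip_width'],4))
    print("shift mm",d.round(1),"turn",round(np.degrees(o['eef_rot'][2])-yaw,2))
E
python3 -c "
from h import *
delta((.5046,.0915,.077),134.6)"
```

```text
t 2.6 pos [0.5034 0.0936 0.2222] rpy deg [-1.7998e+02 -2.0000e-02  1.3366e+02] F [ 0.2 -0.1 -0.4] w 0.0419
shift mm [ -2.4  -0.5 145.2] turn -0.94
```

Call:
drive_tool(
  increments=[
    [[0,0,-1],[-2.4,-0.5,0],0.45],
    [[0,0,0],[0,0,30],0.45],
    [[0,0,0],[0,0,30],0.45],
    [[0,0,0],[0,0,30],0.45],
    [[0,0,0],[0,0,20],0.45],
    [[0,0,0],[0,0,10],0.45],
    [[0,0,0],[0,0,10],0.45],
    [[0,0,0],[0,0,10],0.45],
    [[0,0,0],[0,0,5],0.45],
    [[0,0,0],[0,0,0],0.45],
  ],
)

```text
time_s: 3.85
ee_pos: [0.5047, 0.0915, 0.0773]
eef_rot: [-3.141, -0.0, 2.351]
force: [0.7, -0.6, 0.3]
grip_width: 0.0427
```

```bash
python3 -c "
from h import *
delta((.5046,.0915,.077),134.6)
for n,(x,y) in (('top',(240,150)),('side',(225,150))):
    cv2.imwrite(f'pics/k1{n}.png',cv2.resize(ctrl.camera(n)[y:y+100,x:x+130,::-1],None,fx=4,fy=4,interpolation=cv2.INTER_CUBIC))
cv2.imwrite('pics/k1.png',np.vstack([cv2.imread('pics/k1top.png')[:290],cv2.imread('pics/k1side.png')[:300]]))"
```

```text
t 3.85 pos [0.5047 0.0915 0.0773] rpy deg [-1.7999e+02 -1.0000e-02  1.3471e+02] F [ 0.7 -0.6  0.3] w 0.0427
shift mm [ 0.1 -0.1  0.3] turn 0.11
```

View pics/k1.png

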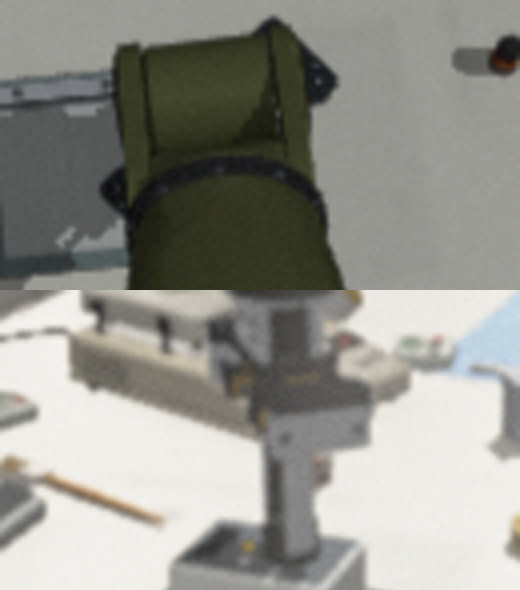

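The arm hides the knob in the top view. In the side view the fingers stand at the knob beside the yellow dot, clear of the pod. I'll close, then check the width, which should be 10 mm.

Call:
drive_tool(
  increments=[
    [[0,0,0],[0,0,0],0],
    [[0,0,0],[0,0,0],0],
    [[0,0,0],[0,0,0],0],
    [[0,0,0],[0,0,0],0],
    [[0,0,0],[0,0,0],0],
    [[0,0,0],[0,0,0],0],
  ],
  squeeze=15,
)

```text
time_s: 4.7
ee_pos: [0.5039, 0.0924, 0.0775]
eef_rot: [-3.141, -0.003, 2.351]
force: [-7.9, 8.0, 6.3]
grip_width: 0.0097
```

Call:
drive_tool(
  increments=[
    [[0,0,0],[1.2,0,0],0],
    [[0,0,5],[0,0,0],0],
    [[0,0,7],[0,0,0],0],
    [[0,0,8],[0,0,0],0],
    [[0,0,8],[0,0,0],0],
  ],
)

```text
time_s: 5.32
ee_pos: [0.5039, 0.0923, 0.0775]
eef_rot: [-3.142, 0.0, 1.858]
force: [-1.7, 0.6, 1.7]
grip_width: 0.0094
```

Call:
drive_tool(
  increments=[
    [[0,0,8],[0,0,0],0],
    [[0,0,8],[0,0,0],0],
    [[0,0,8],[0,0,0],0],
    [[0,0,8],[0,0,0],0],
    [[0,0,8],[0,0,0],0],
    [[0,0,7],[0,0,0],0],
    [[0,0,5],[0,0,0],0],
    [[0,0,0],[0,0,0],0],
    [[0,0,0],[0,0,0],0],
  ],
)

```text
time_s: 6.45
ee_pos: [0.5038, 0.0918, 0.0775]
eef_rot: [3.141, 0.001, 0.956]
force: [-2.2, -5.0, 3.5]
grip_width: 0.0094
```

Call:
drive_tool(
  increments=[
    [[0,0,0],[0,0,0],0.5],
    [[0,0,0],[0,0,0],0.5],
    [[0,0,0],[0,0,0],0.5],
    [[0,0,0],[0,0,-10],0.5],
    [[0,0,0],[0,0,-20],1],
    [[0,0,0],[0,0,-40],1],
    [[0,0,0],[0,0,-40],1],
    [[0,0,0],[0,0,-20],1],
    [[0,0,10],[0,0,0],1],
    [[0,0,10],[0,0,0],1],
    [[0,0,10],[0,0,0],1],
    [[0,0,10],[0,0,0],1],
    [[0,0,10],[0,0,0],1],
    [[0,0,10],[0,0,0],1],
    [[0,0,10],[0,0,0],1],
    [[0,0,10],[0,0,0],1],
    [[0,0,10],[0,0,0],1],
    [[0,0,10],[0,0,0],1],
    [[0,0,0],[0,0,0],1],
  ],
)

```text
time_s: 8.82
ee_pos: [0.504, 0.0924, 0.2081]
eef_rot: [-3.141, -0.0, -0.789]
force: [-0.6, 0.4, 0.3]
grip_width: 0.0942
```

```bash
python3 -c "
from h import *
delta((.463,-.312,.2),-46.8)"
```

```text
t 8.82 pos [0.504  0.0924 0.2081] rpy deg [-1.7997e+02 -2.0000e-02 -4.5220e+01] F [-0.6  0.4  0.3] w 0.0942
shift mm [258.1 313.9   8. ] turn 1.58
```

Call:
drive_tool(
  increments=[
    [[0,0,1.6],[0,0,0],1],
    [[0,0,0],[8,10,0],1],
    [[0,0,0],[20,24,0],1],
    [[0,0,0],[25,30,0],1],
    [[0,0,0],[25,30,0],1],
    [[0,0,0],[25,30,0],1],
    [[0,0,0],[25,30,0],1],
    [[0,0,0],[25,30,0],1],
    [[0,0,0],[25,30,0],1],
    [[0,0,0],[25,30,0],1],
    [[0,0,0],[25,30,0],1],
    [[0,0,0],[20,24,0],1],
    [[0,0,0],[10,16,8],1],
    [[0,0,0],[0,0,0],1],
  ],
)

```text
time_s: 10.58
ee_pos: [0.4502, -0.311, 0.1984]
eef_rot: [3.141, 0.002, -0.819]
force: [0.8, 0.3, 0.0]
grip_width: 0.094
```

```bash
python3 -c "
from h import *
delta((.463,-.312,.05),-46.8)
for n,(x,y,w,h) in (('top',(220,150,120,75)),('side',(225,180,120,75))):
    cv2.imwrite(f'pics/k2{n}.png',cv2.resize(ctrl.camera(n)[y:y+h,x:x+w,::-1],None,fx=4,fy=4,interpolation=cv2.INTER_CUBIC))
cv2.imwrite('pics/k2.png',np.vstack([cv2.imread('pics/k2top.png'),cv2.imread('pics/k2side.png')[:300]]))"
```

```text
t 10.57 pos [ 0.4502 -0.311   0.1984] rpy deg [ 1.7998e+02  1.0000e-01 -4.6930e+01] F [0.8 0.3 0. ] w 0.094
shift mm [  9.7  -8.7 148.4] turn -0.13
```

View pics/k2.png

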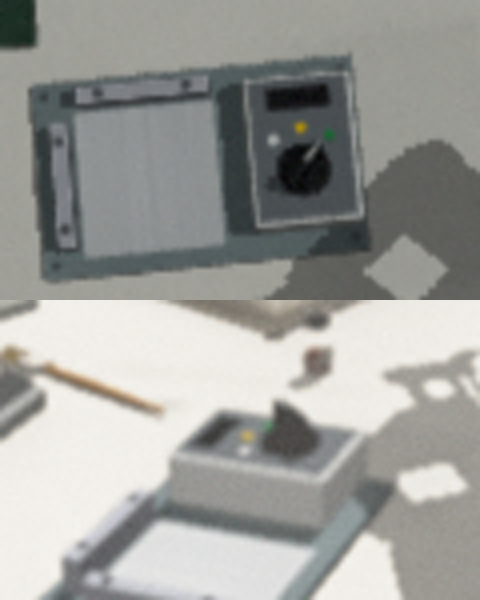

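In both views the pointer is now on the green dot (top crop about (328,135)). Next I'll correct the offset over the block and go down.

Call:
drive_tool(
  increments=[
    [[0,0,0],[9.7,-8.7,0],1],
    [[0,0,0],[0,0,30],1],
    [[0,0,0],[0,0,30],1],
    [[0,0,0],[0,0,20],1],
    [[0,0,0],[0,0,0],1],
  ],
)

```text
time_s: 11.3
ee_pos: [0.4644, -0.3108, 0.1185]
eef_rot: [3.141, 0.002, -0.817]
force: [0.7, 0.3, 0.1]
grip_width: 0.0937
```

```bash
python3 -c "
from h import *
delta((.463,-.312,.05),-46.8)
for n,(x,y,w,h) in (('top',(375,160,100,75)),('side',(280,100,140,75))):
    cv2.imwrite(f'pics/k3{n}.png',cv2.resize(ctrl.camera(n)[y:y+h,x:x+w,::-1],(520,300),interpolation=cv2.INTER_CUBIC))
cv2.imwrite('pics/k3.png',np.vstack([cv2.imread('pics/k3top.png'),cv2.imread('pics/k3side.png')[:300]]))"
```

```text
t 11.3 pos [ 0.4644 -0.3108  0.1185] rpy deg [ 1.7998e+02  1.2000e-01 -4.6820e+01] F [0.7 0.3 0.1] w 0.0937
shift mm [ 0.1  1.8 68.5] turn -0.02
```

View pics/k3.png

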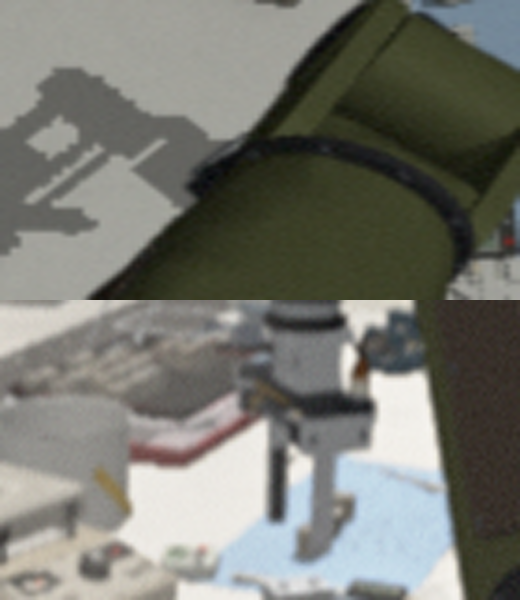

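The hand is above the block, which the arm hides in the top view and the crop cuts off in the side view. The measurements agree, so I'll go down and grip.

Call:
drive_tool(
  increments=[
    [[0,0,0],[0,1.8,0],1],
    [[0,0,0],[0,0,20],1],
    [[0,0,0],[0,0,20],1],
    [[0,0,0],[0,0,15],1],
    [[0,0,0],[0,0,13.5],1],
    [[0,0,0],[0,0,0],1],
    [[0,0,0],[0,0,0],0.2],
    [[0,0,0],[0,0,0],0.2],
    [[0,0,0],[0,0,0],0.2],
    [[0,0,0],[0,0,0],0.2],
    [[0,0,0],[0,0,0],0.2],
    [[0,0,0],[0,0,0],0.2],
    [[0,0,0],[0,0,0],0.2],
  ],
  squeeze=40,
)

```text
time_s: 13.02
ee_pos: [0.4626, -0.3129, 0.0509]
eef_rot: [3.142, 0.0, -0.818]
force: [-1.0, 1.5, 2.0]
grip_width: 0.0401
```

Call:
drive_tool(
  increments=[
    [[0,0,0],[0,0,-10],0.2],
    [[0,0,0],[0,0,-20],0.2],
    [[0,0,0],[0,0,-30],0.2],
    [[0,0,0],[0,0,-30],0.2],
    [[0,0,0],[0,0,-30],0.2],
    [[0,0,0],[0,0,-20],0.2],
    [[0,0,0],[0,0,-10],0.2],
    [[0,0,0],[0,0,0],0.2],
  ],
)

```text
time_s: 14.02
ee_pos: [0.4627, -0.313, 0.2012]
eef_rot: [-3.142, -0.0, -0.818]
force: [-0.1, -0.2, -4.4]
grip_width: 0.0398
```

```bash
python3 -c "
from h import *
s=(.5149,.1763,.0777)
p=S2W(s,[[.015,.050,.2]])[0];print(p, S2W(s,[[.035,.07,0]]))
delta(p,4.45)
cv2.imwrite('pics/k4.png',cv2.resize(ctrl.camera('side')[60:210,260:430,::-1],None,fx=4,fy=4,interpolation=cv2.INTER_CUBIC))"
```

```text
[0.52597365 0.22731347 0.2       ] [[0.54436087 0.24880557 0.        ]]
t 14.03 pos [ 0.4627 -0.313   0.2012] rpy deg [-1.800e+02 -3.000e-02 -4.688e+01] F [-0.1 -0.2 -4.4] w 0.0398
shift mm [-351.2 -415.5    1. ] turn -51.33
```

View pics/k4.png

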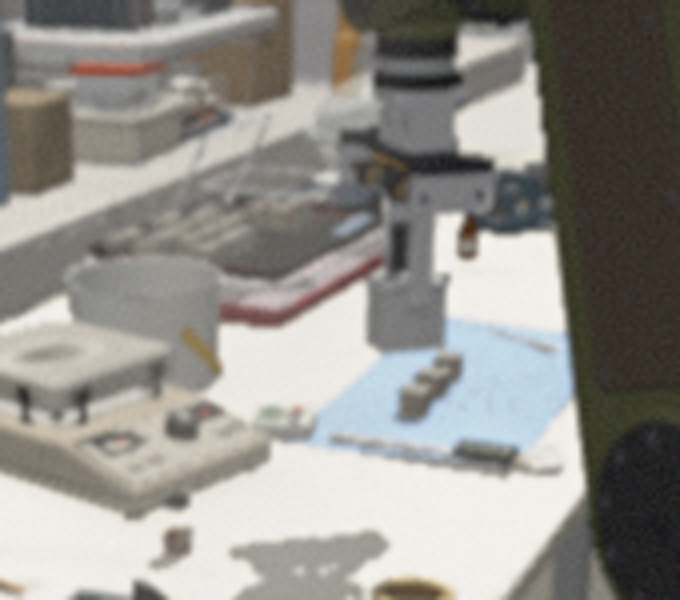

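The block (crop about (405,310)) hangs upright in the jaws, and 4.4 N agrees with its mass. I'll carry it over, staging about 20 mm short of both fences.

Call:
drive_tool(
  increments=[
    [[0,0,0],[-8,-9.5,0],0.2],
    [[0,0,0],[-16,-19,0],0.2],
    [[0,0,0],[-22,-26,0],0.2],
    [[0,0,0],[-22,-26,0],0.2],
    [[0,0,0],[-22,-26,0],0.2],
    [[0,0,0],[-22,-26,0],0.2],
    [[0,0,0],[-22,-26,0],0.2],
    [[0,0,0],[-22,-26,0],0.2],
    [[0,0,0],[-22,-26,0],0.2],
    [[0,0,0],[-22,-26,0],0.2],
    [[0,0,0],[-22,-26,0],0.2],
    [[0,0,0],[-22,-26,0],0.2],
    [[0,0,0],[-22,-26,0],0.2],
    [[0,0,0],[-22,-26,0],0.2],
    [[0,0,0],[-22,-26,0],0.2],
    [[0,0,0],[-22,-26,0],0.2],
    [[0,0,0],[-13,-16,0],0.2],
    [[0,0,0],[-6,-7,0],0.2],
    [[0,0,0],[0,0,0],0.2],
  ],
)

```text
time_s: 16.45
ee_pos: [0.526, 0.2271, 0.2007]
eef_rot: [3.141, 0.0, -0.818]
force: [0.4, 0.6, -4.6]
grip_width: 0.0399
```

Call:
drive_tool(
  increments=[
    [[0,0,-5],[0,0,0],0.2],
    [[0,0,-8],[0,0,0],0.2],
    [[0,0,-8],[0,0,0],0.2],
    [[0,0,-8],[0,0,0],0.2],
    [[0,0,-8],[0,0,0],0.2],
    [[0,0,-8],[0,0,0],0.2],
    [[0,0,-6.3],[0,0,0],0.2],
    [[0,0,0],[0,0,0],0.2],
    [[0,0,0],[0,0,0],0.2],
  ],
)

```text
time_s: 17.58
ee_pos: [0.5262, 0.2267, 0.201]
eef_rot: [3.142, -0.0, 0.074]
force: [-0.8, -0.2, -4.1]
grip_width: 0.0398
```

```bash
python3 -c "
from h import *
delta((.526,.2273,.2),4.45)
"
```

```text
t 17.57 pos [0.5262 0.2267 0.201 ] rpy deg [180.    -0.     4.23] F [-0.8 -0.2 -4.1] w 0.0398
shift mm [-0.2 -0.6  1. ] turn -0.22
```

Call:
drive_tool(
  increments=[
    [[0,0,-0.2],[0,0,10],0.2],
    [[0,0,0],[0,0,25],0.2],
    [[0,0,0],[0,0,30],0.2],
    [[0,0,0],[0,0,30],0.2],
    [[0,0,0],[0,0,20],0.2],
    [[0,0,0],[0,0,10],0.2],
    [[0,0,0],[0,0,6],0.2],
    [[0,0,0],[0,0,0],0.2],
  ],
)

```text
time_s: 18.58
ee_pos: [0.5262, 0.2273, 0.0701]
eef_rot: [-3.142, -0.0, 0.08]
force: [0.5, 0.5, -4.0]
grip_width: 0.0399
```

```bash
python3 -c "
from h import *
delta((.526,.2273,.061),4.45)
for n,(x,y,w,h) in (('top',(210,140,130,75)),('side',(210,170,130,110))):
    cv2.imwrite(f'pics/k5{n}.png',cv2.resize(ctrl.camera(n)[y:y+h,x:x+w,::-1],None,fx=3 if n=='top' else 3,fy=3,interpolation=cv2.INTER_CUBIC))
cv2.imwrite('pics/k5.png',np.vstack([cv2.imread('pics/k5top.png'),cv2.imread('pics/k5side.png')]))"
```

```text
t 18.57 pos [0.5262 0.2273 0.0701] rpy deg [-1.80e+02 -1.00e-02  4.61e+00] F [ 0.5  0.5 -4. ] w 0.0399
shift mm [-0.2 -0.1  9.1] turn 0.16
```

View pics/k5.png

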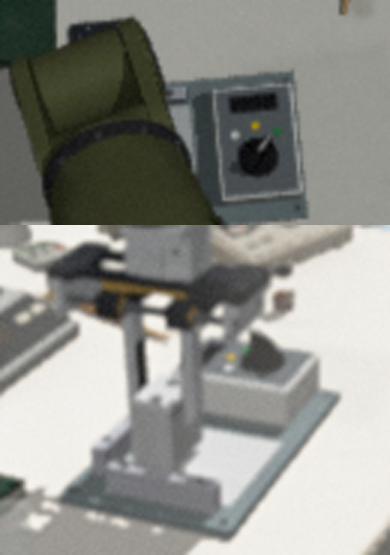

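The block hangs upright inside both fences in the side view, with the far finger clear of the fence, and the pointer is still on green. I'll lower it until it touches the table.

Call:
drive_tool(
  increments=[
    [[0,0,0],[0,0,4],0.2],
    [[0,0,0],[0,0,3],0.2],
    [[0,0,0],[0,0,1],0.2],
    [[0,0,0],[0,0,0],0.2],
  ],
)

```text
time_s: 19.18
ee_pos: [0.5261, 0.2272, 0.0619]
eef_rot: [3.142, 0.0, 0.081]
force: [0.5, -0.1, -4.4]
grip_width: 0.0398
```

Call:
drive_tool(
  increments=[
    [[0,0,0],[0,0,1],0.2],
    [[0,0,0],[0,0,0],0.2],
  ],
)

```text
time_s: 19.42
ee_pos: [0.5262, 0.2272, 0.061]
eef_rot: [-3.142, -0.0, 0.08]
force: [-0.2, 0.1, -4.3]
grip_width: 0.0396
```

Call:
drive_tool(
  increments=[
    [[0,0,0],[0,0,0.8],0.2],
    [[0,0,0],[0,0,0],0.2],
  ],
)

```text
time_s: 19.68
ee_pos: [0.5262, 0.2273, 0.0609]
eef_rot: [-3.142, -0.0, 0.081]
force: [-3.7, -1.9, 5.4]
grip_width: 0.0399
```

It touches the table. I'll slide towards the far fence first, slowing over the last few millimetres.

Call:
drive_tool(
  increments=[
    [[0,0,-0.1],[3,-3,-0.3],0.2],
    [[0,0,0],[4,-4,0],0.2],
    [[0,0,0],[4,-4,0],0.2],
    [[0,0,0],[3,-3,0],0.2],
    [[0,0,0],[1,-1,0],0.2],
    [[0,0,0],[0,0,0],0.2],
  ],
)

```text
time_s: 20.42
ee_pos: [0.5403, 0.2436, 0.0609]
eef_rot: [-3.142, -0.001, 0.082]
force: [-2.9, -3.0, 5.5]
grip_width: 0.0398
```

Call:
drive_tool(
  increments=[
    [[0,0,0],[1,0,0],0.2],
    [[0,0,0],[1,0,0],0.2],
    [[0,0,0],[0,0,0],0.2],
  ],
)

```text
time_s: 20.8
ee_pos: [0.542, 0.244, 0.0609]
eef_rot: [-3.141, -0.0, 0.082]
force: [-4.6, -1.2, 7.3]
grip_width: 0.0397
```

Call:
drive_tool(
  increments=[
    [[0,0,0],[1,0,0],0.2],
    [[0,0,0],[1,0,0],0.2],
    [[0,0,0],[0,0,0],0.2],
  ],
)

```text
time_s: 21.18
ee_pos: [0.5439, 0.2443, 0.0609]
eef_rot: [-3.141, -0.0, 0.082]
force: [-4.4, -1.0, 6.3]
grip_width: 0.0399
```

Call:
drive_tool(
  increments=[
    [[0,0,0],[1,0,0],0.2],
    [[0,0,0],[0,0,0],0.2],
  ],
)

```text
time_s: 21.42
ee_pos: [0.5444, 0.2444, 0.061]
eef_rot: [-3.141, 0.001, 0.082]
force: [-10.1, -0.5, 10.1]
grip_width: 0.0398
```

Call:
drive_tool(
  increments=[
    [[0,0,0],[1,0,0],0.2],
    [[0,0,0],[0,0,0],0.2],
  ],
)

```text
time_s: 21.68
ee_pos: [0.5445, 0.2444, 0.061]
eef_rot: [-3.142, 0.004, 0.082]
force: [-17.8, -3.0, 16.9]
grip_width: 0.0394
```

The far fence is reached at x=0.5444, as predicted. Now the left fence.

Call:
drive_tool(
  increments=[
    [[0,0,0],[-0.5,-1,-0.4],0.2],
    [[0,0,0],[0,-1,0],0.2],
    [[0,0,0],[0,0,0],0.2],
  ],
)

```text
time_s: 22.05
ee_pos: [0.5444, 0.2447, 0.061]
eef_rot: [3.139, 0.003, 0.082]
force: [-12.9, -12.1, 11.3]
grip_width: 0.0396
```

Call:
drive_tool(
  increments=[
    [[0,0,0],[0,-1,0],0.2],
    [[0,0,0],[0,0,0],0.2],
  ],
)

```text
time_s: 22.3
ee_pos: [0.5443, 0.2454, 0.0611]
eef_rot: [3.139, 0.003, 0.082]
force: [-13.3, -15.0, 13.4]
grip_width: 0.0397
```

Call:
drive_tool(
  increments=[
    [[0,0,0],[0,-1,0],0.2],
    [[0,0,0],[0,0,0],0.2],
  ],
)

```text
time_s: 22.55
ee_pos: [0.5442, 0.2464, 0.061]
eef_rot: [3.139, 0.004, 0.082]
force: [-11.7, -16.4, 13.4]
grip_width: 0.0396
```

Fy is rising with about 1 mm of motion per step, which looks like sliding friction. I'll ease x and z so the left-fence contact is clear.

Call:
drive_tool(
  increments=[
    [[0,0,0],[-0.9,0,-0.8],0.2],
    [[0,0,0],[0,0,0],0.2],
  ],
)

```text
time_s: 22.8
ee_pos: [0.544, 0.2479, 0.0612]
eef_rot: [-3.142, 0.001, 0.082]
force: [-1.9, -1.0, -4.8]
grip_width: 0.0399
```

Call:
drive_tool(
  increments=[
    [[0,0,0],[0,-1,0],0.2],
    [[0,0,0],[0,0,0],0.2],
  ],
)

```text
time_s: 23.05
ee_pos: [0.5439, 0.249, 0.0613]
eef_rot: [-3.142, 0.001, 0.083]
force: [-2.1, 0.2, -5.1]
grip_width: 0.0399
```

Call:
drive_tool(
  increments=[
    [[0,0,0],[0,-1,0],0.2],
    [[0,0,0],[0,0,0],0.2],
  ],
)

```text
time_s: 23.3
ee_pos: [0.5438, 0.2496, 0.0615]
eef_rot: [3.141, 0.0, 0.082]
force: [-2.3, -2.6, -5.3]
grip_width: 0.0396
```

Call:
drive_tool(
  increments=[
    [[0,0,0],[0,-1,0.6],0.2],
    [[0,0,0],[0,0,0],0.2],
  ],
)

```text
time_s: 23.55
ee_pos: [0.5439, 0.2497, 0.0613]
eef_rot: [3.14, 0.001, 0.082]
force: [-4.0, -10.4, 0.6]
grip_width: 0.0396
```

Call:
drive_tool(
  increments=[
    [[0,0,0],[0.8,0,0.3],0.2],
    [[0,0,0],[0,0,0],0.2],
    [[0,0,0],[0,0,0],0.2],
  ],
)

```text
time_s: 23.92
ee_pos: [0.5439, 0.2497, 0.0611]
eef_rot: [3.14, 0.003, 0.082]
force: [-9.9, -11.1, 6.2]
grip_width: 0.0397
```

Call:
drive_tool(
  increments=[
    [[0,0,0],[0.5,-0.7,0],0.2],
    [[0,0,0],[0,0,0],0.2],
    [[0,0,0],[0,0,0],0.2],
    [[0,0,0],[0,0,0],0.2],
  ],
)

```text
time_s: 24.42
ee_pos: [0.544, 0.2498, 0.0611]
eef_rot: [3.139, 0.004, 0.082]
force: [-14.1, -16.6, 9.3]
grip_width: 0.0397
```

```bash
python3 -c "
from h import *
for i in range(2):
  for n,(x,y,w,h) in (('top',(210,140,130,75)),('side',(220,190,110,85))):
    cv2.imwrite(f'pics/k6{n}.png',cv2.resize(ctrl.camera(n)[y:y+h,x:x+w,::-1],None,fx=6,fy=6,interpolation=cv2.INTER_CUBIC))
  delta((.5444,.2488,.061),4.45)
o=ctrl.get_obs();print(o['moment'])
s=(.5149,.1763,.0777);c=S2W(s,[[.035,.07,.07]])[0]
P=S2W(s,[[.015,.04,.07],[.015,.1,.07],[.055,.1,.07],[.055,.04,.07],[.015,.1,.036],[.055,.1,.036],[-.059,.1,.036],[-.059,.114,.036]])
print(((proj('side',P)-[220,190]+.5)*6-.5).round(0).tolist())"
```

```text
t 24.52 pos [0.544  0.2498 0.0611] rpy deg [179.83   0.23   4.7 ] F [-14.9 -17.   10. ] w 0.0396
shift mm [0.3 1.1 0.1] turn 0.25
t 24.62 pos [0.544  0.2499 0.0611] rpy deg [179.83   0.23   4.69] F [-14.  -16.3  10.3] w 0.0398
shift mm [0.3 1.1 0.1] turn 0.24
[-3.20746731  2.91238708 -0.10634266]
[[282.0, 222.0], [216.0, 285.0], [131.0, 268.0], [200.0, 207.0], [221.0, 356.0], [137.0, 340.0], [382.0, 389.0], [368.0, 406.0]]
```

View pics/k6side.png

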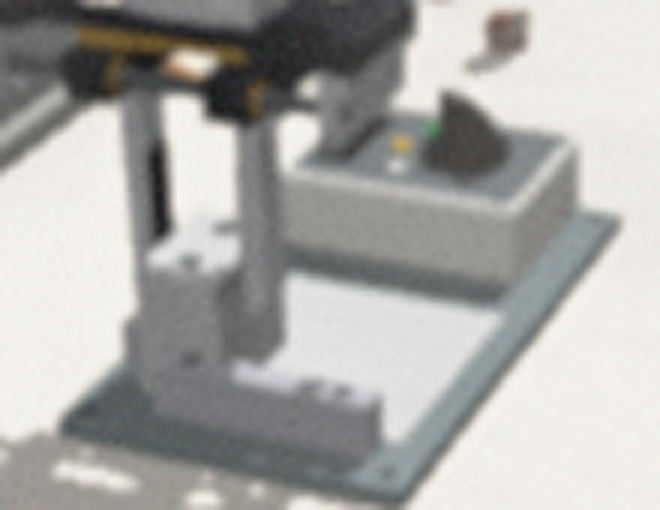

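View pics/k6top.png

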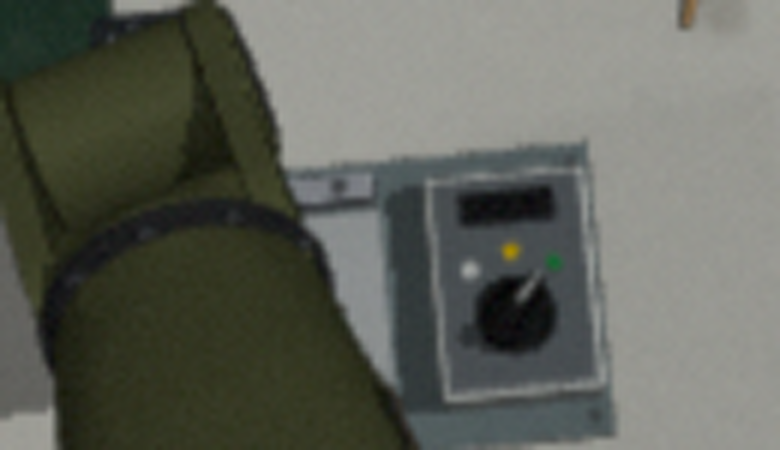

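In the side view the block's near face meets the left fence's inner edge with no visible gap, from about (150,385) to (225,375). Its top corners are within about 3 px (side crop scale 6) of the predicted seated pose. The pointer is still on green. The forces are steady at about 14 N and 17 N, so I'll hand in.

```bash
python3 -c "
from station import ctrl
print(ctrl.hand_in()); o=ctrl.get_obs(); print(o['time_s'],o['force'],o['ee_pos'],o['grip_width'])"
```

```text
the job is handed in; nothing more can be done
None
the job is handed in; nothing more can be done
```

I turned the knob clockwise from the white dot to the green one. Then I carried the setting block to the table, slid it into the corner against both fences, and handed in at about 24.6 s while still holding it pressed there. No verdict was reported.

**Last checks:**
- **Selector:** the pointer is on the green dot in the last pictures from both cameras.
- **Contact:** extra push against either fence raised the force without moving the block. The outside force was steady at about -14 N in x and -16 to -17 N in y, with about 10 N upward. Friction from the table is included in those figures, so the force on each fence is not known exactly.
- **Seat:** the tool is tilted less than 0.005 rad, and its yaw is about 0.004 rad from the measured stand yaw. The grip width is 39.7 mm.
- **Fit:** the tool was 0.3 mm in x and 1.1 mm in y from the predicted seated position. That is consistent with the block sitting slightly off-centre in the jaws. The side picture shows the block flush with the left fence.

**Disagreements and limits:**
- **False contact:** my first push towards the left fence met about 16 N of friction before the block reached it. I eased off, which lifted the block slightly off the table. I then set it down again and pressed it into both fences.
- **Hidden views:** the arm hid the block in the top view, so the far-fence contact rests on force and position alone.
- **Bystanders:** I did not measure them again at the end, but the arm did not pass near any of them.

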